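# Tare the bench scale with the sample pot on it

### The arm

A 6-joint arm with a two-finger parallel gripper is mounted at the origin on a cart in front of the work surface, level with it; the furniture and walls round the work are solid. World frame = base frame: x ahead of the robot, y to its left, z up, the work surface at z = 0. Lengths are in m, angles in rad, forces in N, time in s.
With the tool pointing down it reaches from about 0.35 to 0.975 m from the base axis. Payload 4.9 kg.
Tool frame: the origin (TCP) lies midway between the tips of the shut fingers; the grasp point (between the pads) lies 19 mm behind it; z points along the fingers, y is the direction in which the jaws open and shut (so a half turn about z gives the same grasp; the last joint's range is limited). The gripper opens to 85 mm and grips with 20 to 120 N. Pads are 22 mm wide; open, the fingers measure 114 mm over their backs; the gripper's body (76 mm by 85 mm) begins 54 mm behind the grasp point. The pads swing forward as they close: fully open they stand 13 mm farther back than shut.
Start: joints at [-1.397, 0.053, 1.613, -0, 1.476, -0.119], TCP at [0.18, -0.598, 0.231] pointing down, gripper open.
Joint ranges: [-3.01, 3.01], [-1.01, 2.22], [0.06, 2.58], [-1.02, 4.17], [0.09, 2.62], [-3.14, 3.14]. Speed limits (rad/s): [2.57, 2.57, 3.14, 3.14, 3.14, 3.14].

### API

Orientations are given as a rotation vector (axis times angle).
In Python, from station import ctrl gives the robot as it stands.
- The arm moves only by the tool play_rows, never from a script. Its argument "motion" is a list that holds one entry, the list of rows, each a list of 7 numbers: the closure, from -1 (fully open) to 1 (shut), then the shift along the tool's x, y, z in cm, then the turn, a rotation vector about the tool's x, y, z in degrees. A call has 1 to 20 rows; each row is the pose to reach, as a shift and turn from the pose measured when the call began, along the tool's axes at that moment; what a row does not reach only later rows make up. A row lasts 1/8 s, in which the tool goes at most 62.5 mm and 10.7 degrees, less where a joint would pass 70% of its speed; a pose out of reach is approached as far as the arm can. A call with a gripper value outside its range is refused whole. The fingers move at their own pace and stop on an object; "newtons" is the grip in N (left out, the last holds). Time passes only in rows, so rows that repeat a pose let the fingers close. It gives the time, the measured TCP pose, the force and the opening at its end, in the units of the state.
- ctrl.get_obs(): the state, without advancing time (a new reading comes with each control period).
- ctrl.get_image(name): name is "scene" or "top"; returns a dict with "color" (400x640x3 uint8, red, green, blue), "mtx" (3x3 intrinsics, pixels), "T" (4x4, takes a point from camera to world coordinates). Camera axes: x right, y up, looking along -z (the intrinsics and any distortion apply to the point x, -y, -z); pixel columns grow to the right and rows downward; lengths in m; the calibration is good to about 2 mm. A picture is of the moment at which its call begins. There is no depth.
- ctrl.finish_job(): hands the job in, once; it reports no verdict.
The state is a dict: "t": time; "q": joint angles; "dq": joint speeds; "effort": joint torques, N m; "tool_pos": TCP position; "tool_rot": TCP orientation; "contact_force": force on the tool from outside, world axes, zero at the start; "wrist_torque": the same for the moment, N m; "opening": finger opening in m.
Only numpy, scipy, OpenCV 4.12 (cv2) and the standard library are available. Lean on these libraries where they do the work, as an engineer would, in place of code of your own. Each camera call takes 0.05 s, during which the arm holds its last target.

### The job

Stand the sample pot that is by itself to the left of the bench scale upright on the scale's round pan, near its middle, and let go of it. Then tare the scale: press the wide oblong membrane key with a closed gripper until you feel it resist, hold for a moment without leaning hard on it, and lift off. Press neither of the two small round keys.

Things in the scene. Friction and masses are not known exactly. Their poses are not given: they have to be found in the camera images.
- pot_centre (a point): Centre (33 mm above its underside) of the loose sample pot to move: closed round plastic pot, reddish with white screw lid, 66 mm tall, body 47 mm, lid (top 14 mm) 50 mm in diameter, 45 to 90 g. Stands upright (its z axis) on the worktop by itself, left of the scale; grasp from above across any diameter. Two similar pots together by the back edge are bystanders.
- pan_centre (a point): Centre of the top of the scale's round steel pan: flat disc, 130 mm in diameter, no raised edge, 66 mm above the worktop. The scale is a white casing 290 x 200 x 50 mm, fixed, turned by up to 12 degrees: pan at the back, low tilted display (top 65 mm above the worktop) in the middle, keypad in front, towards the robot. x points to the back of the scale, y to its left, z up.
- tare_key: White oblong tare key at the scale's right front, 48 (y) x 28 (x) mm. Origin: centre of its top face, 55 mm above the worktop, about 4 mm above the panel; axes as the scale's; 170 mm before and 55 mm right of the pan centre. Pressed down it gives 2.5 mm at most (2 N starts it, 12 N is fully down), then springs back. Registers above 4 N held 0.2 s: push 6 to 12 N; over 35 N damages it.
- other_keys: The two small round keys at the scale's left front, not to be pressed: each 20 mm in diameter, rigid, tops level with the tare key's. Origin half-way between them at the height of their tops; one lies 21 mm to its left, one 21 mm to its right (along the scale's y). The origin is 105 mm to the left (+y) of the tare key's centre.
Mind the look-alikes: they are no part of the job. What is shaped like the part that bears pot_centre but green or yellow is not meant.

How it is judged:
On the way, in this order (a step that is already met when the one before it is completed fails the run):
1. the pot stands upright on the pan, let go (horizontal distance between pot_centre and pan_centre below 0.037 m and z of pot_centre in the frame of pan_centre between 0.028 and 0.04 m and angle between pot_centre's own z axis and vertical below 0.17 rad and contact force between the fingers and pot below 0.1 N and linear speed of pot below 0.02 m/s), for 0.2 s.
2. the tare key is pressed with more than 4 N for 0.2 s while the pot stands on the pan (horizontal distance between pot_centre and pan_centre below 0.037 m and z of pot_centre in the frame of pan_centre between 0.028 and 0.04 m and angle between pot_centre's own z axis and vertical below 0.17 rad and contact force between anything else and tare_key above 4 N), for 0.2 s.
At the end, for the whole second after the job is handed in: The pot stands upright (within 10 degrees) and at rest on the pan, its centre within 37 mm of the pan's centre, and the tare key has been released (horizontal distance between pot_centre and pan_centre below 0.037 m and z of pot_centre in the frame of pan_centre between 0.028 and 0.04 m and angle between pot_centre's own z axis and vertical below 0.17 rad and linear speed of pot below 0.02 m/s and contact force between anything else and tare_key below 0.3 N); the robot touches nothing.
It fails at once if a small round key is pressed (more than 3 N) (contact force between anything else and other_keys above 3 N).
It fails at once if the tare key is pressed with more than 35 N (contact force between anything else and tare_key above 35 N).
It also fails if it takes over 58 s, if anything falls off the work surface, if the arm or the gripper's body presses on something with over 40 N, if the wrist force passes 120 N, or if a joint passes its speed limit or range.

## Working session

There is one attempt and no reset: what is moved stays moved. The work goes in short steps, Python scripts to look and compute and a tool call to move; the robot and the scene stay as the last step left them, time stands still between calls to the robot, and variables do not carry over. Pictures are saved under pics/ and viewed, and the job is handed in when it is done.

Besides the shell and the picture viewer there is one more tool, called in YAML: its name, and indented under it one key for each argument. play_rows: Moves the arm, as the interface text tells. Its arguments: {"type":"object","properties":{"motion":{"type":"array"},"newtons":{"type":"number"}},"required":["motion"]}

```bash
mkdir -p pics
python3 - <<'E'
from station import ctrl
import cv2,numpy as np
np.set_printoptions(precision=4,suppress=True)
o=ctrl.get_obs();print({k:np.round(v,4) for k,v in o.items()})
for n in("scene","top"):
    d=ctrl.get_image(n);print(n,d["mtx"],d["T"],[k for k in d])
    cv2.imwrite(f"pics/{n}0.png",d["color"][:,:,::-1])
E
```

```text
{'t': np.float64(0.0), 'q': array([-1.397 ,  0.0533,  1.6143,  0.    ,  1.476 , -0.119 ]), 'dq': array([-0.0017,  0.0001, -0.0023,  0.0019, -0.0005,  0.0017]), 'effort': array([ -0.0007, -39.3682, -37.018 ,  -0.0001,   0.007 ,  -0.    ]), 'tool_pos': array([ 0.1803, -0.5978,  0.2301]), 'tool_rot': array([-3.106, -0.458,  0.   ]), 'contact_force': array([ 0.7866, -0.7543,  0.6088]), 'wrist_torque': array([-0.0138, -0.0385,  0.013 ]), 'opening': np.float64(0.0851)}
scene [[478.7333   0.     326.6603]
 [  0.     478.7333 208.7431]
 [  0.       0.       1.    ]] [[-0.4439  0.6631 -0.6027 -0.0627]
 [-0.8961 -0.3254  0.302   0.4812]
 [ 0.0042  0.6741  0.7386  0.8406]
 [ 0.      0.      0.      1.    ]] ['color', 'mtx', 'T']
top [[388.9781   0.     321.8975]
 [  0.     388.9781 196.4553]
 [  0.       0.       1.    ]] [[ 0.0237  0.9772 -0.211   0.3474]
 [-0.9997  0.0225 -0.008   0.1718]
 [-0.0031  0.2111  0.9775  0.9593]
 [ 0.      0.      0.      1.    ]] ['color', 'mtx', 'T']
```

View pics/scene0.png

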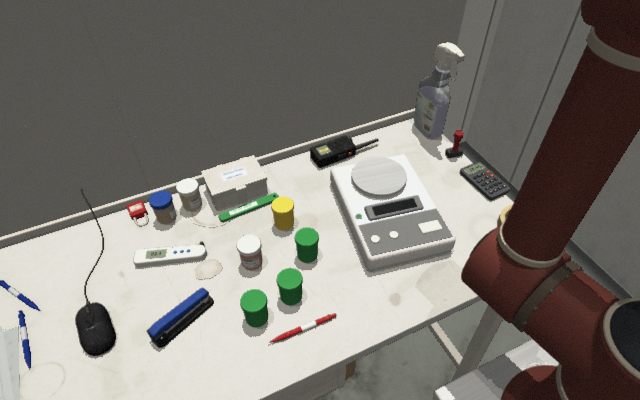

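View pics/top0.png

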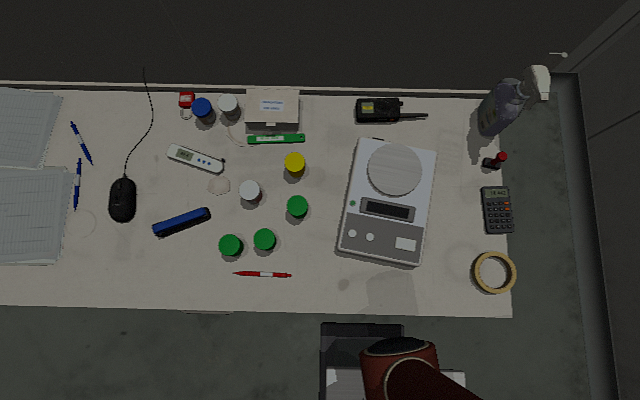

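The pot with the white lid is at top (250,190) and scene (249,250). Yellow and green pots stand near it. The pan is at top (394,169), and the tare key at about (405,243). I'll zoom in next.

Run:
```python
import cv2
a=cv2.imread("pics/top0.png");s=cv2.imread("pics/scene0.png")
cv2.imwrite("pics/c1.png",cv2.resize(a[120:280,220:450],None,fx=3.4,fy=3.4,interpolation=cv2.INTER_CUBIC))
cv2.imwrite("pics/c2.png",cv2.resize(s[140:280,220:460],None,fx=3.3,fy=3.3,interpolation=cv2.INTER_CUBIC))
```

```text
(no output)
```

View pics/c1.png

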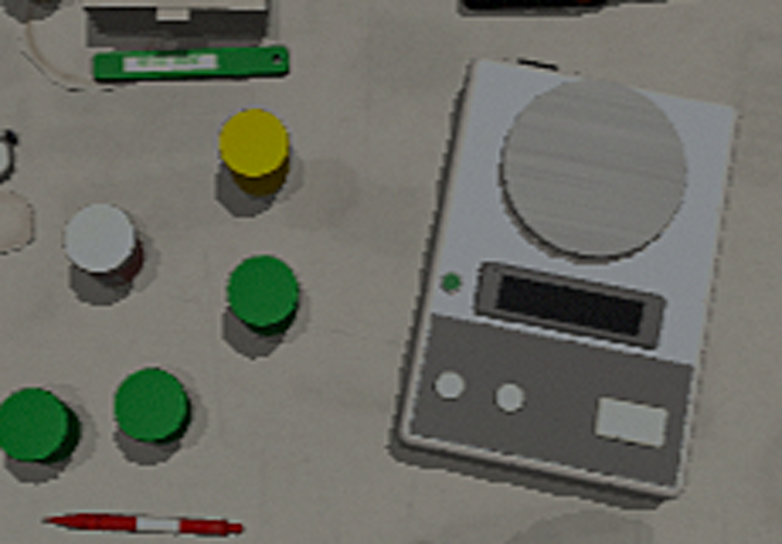

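View pics/c2.png

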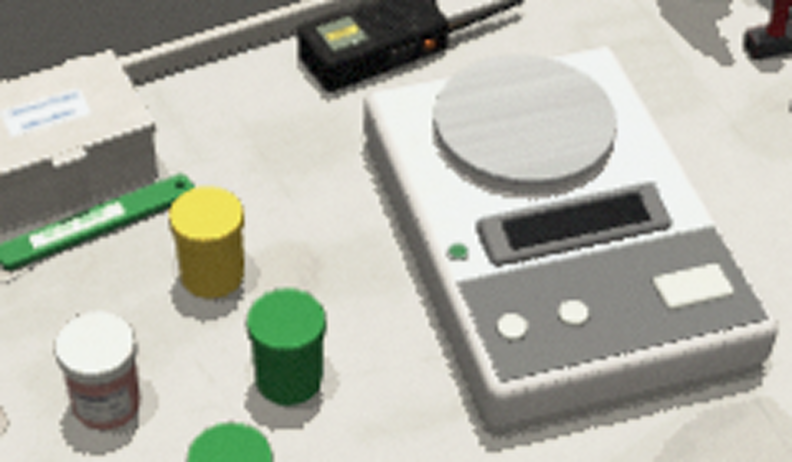

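```bash
cat > h.py <<'E'
import numpy as np
def ray(d,uv,z):
    K=d["mtx"];T=d["T"]
    p=np.linalg.inv(K)@[uv[0],uv[1],1]; r=T[:3,:3]@[p[0],-p[1],-p[2]]; c=T[:3,3]
    return (c+r*(z-c[2])/r[2])
E
python3 - <<'E'
from station import ctrl
from h import *
np.set_printoptions(precision=4,suppress=True)
t=ctrl.get_image("top");s=ctrl.get_image("scene")
P={"pot":((100,239),(96,343),.066),"pan":((594,168),(525,118),.066),"tare":((631,422),(694,285),.055),"k1":((450,385),(512,326),.055),"k2":((510,397),(573,312),.055),"yel":((254,143),(207,213),.066),"gr":((263,291),(287,318),.066)}
for k,(a,b,z) in P.items():
    a=[220+a[0]/3.4-.35,120+a[1]/3.4-.35];b=[220+b[0]/3.3-.35,140+b[1]/3.3-.35]
    print(k,ray(t,a,z)[:2],ray(s,b,z)[:2])
from scipy.spatial.transform import Rotation as R
print(R.from_rotvec(ctrl.get_obs()["tool_rot"]).as_matrix())
E
```

```text
pot [0.552  0.3513] [0.553 0.351]
pan [0.611 0.008] [0.6103 0.0081]
tare [ 0.435  -0.0164] [ 0.4352 -0.0173]
k1 [0.4574 0.107 ] [0.4579 0.1066]
k2 [0.4501 0.0659] [0.4506 0.0656]
yel [0.6239 0.2471] [0.6246 0.2462]
gr [0.5179 0.2368] [0.5188 0.2361]
[[ 0.9574  0.2886 -0.0002]
 [ 0.2886 -0.9574  0.0013]
 [ 0.0001 -0.0013 -1.    ]]
```

```bash
cat >> h.py <<'E'
from scipy.spatial.transform import Rotation as R
def plan(o,pts,yaw=None):
    Rm=R.from_rotvec(o["tool_rot"])
    print("t",round(float(o["t"]),2),"pos",np.round(o["tool_pos"],4),"F",np.round(o["contact_force"],1),"open",round(float(o["opening"]),4))
    turn=0
    if yaw is not None:
        y=np.radians(yaw);T=R.from_matrix(np.array([[np.cos(y),np.sin(y),0],[np.sin(y),-np.cos(y),0],[0,0,-1]]))
        turn=(Rm.inv()*T).as_rotvec(degrees=True);print("turn",np.round(turn,2))
    for p in pts: print(p,np.round(100*Rm.inv().apply(np.array(p)-o["tool_pos"]),2))
E
python3 - <<'E'
from station import ctrl
from h import *
plan(ctrl.get_obs(),[(.45,0,.23),(.5525,.351,.20),(.5525,.351,.1)],-10)
E
```

```text
t 0.2 pos [ 0.1803 -0.598   0.2305] F [-0.7  0.8 -0. ] open 0.0856
turn [-7.000e-02  1.000e-02  2.677e+01]
(0.45, 0, 0.23) [ 43.08 -49.47   0.12]
(0.5525, 0.351, 0.2) [ 63.02 -80.12   3.17]
(0.5525, 0.351, 0.1) [ 63.02 -80.1   13.17]
```

play_rows:
  motion:
    - [[-1,5,-5.5,0,0,0,9],[-1,9,-10,0,0,0,18],[-1,13,-15,0,0,0,26.8],[-1,17,-20,0,0,0,26.8],[-1,21,-25,0,0,0,26.8],[-1,25,-30,0,0,0,26.8],[-1,29,-34.5,0,0,0,26.8],[-1,33,-39,0,0,0,26.8],[-1,38,-44,0,0,0,26.8],[-1,43,-49.5,0,0,0,26.8],[-1,46.5,-54.5,0.5,0,0,26.8],[-1,50,-60,1,0,0,26.8],[-1,53.5,-65.5,1.6,0,0,26.8],[-1,57,-71,2.2,0,0,26.8],[-1,60,-75.5,2.7,0,0,26.8],[-1,63,-80.1,3.2,0,0,26.8],[-1,63,-80.1,3.2,0,0,26.8],[-1,63,-80.1,3.2,0,0,26.8],[-1,63,-80.1,3.2,0,0,26.8]]
  newtons: 30

```text
t: 2.58
tool_pos: [0.5521, 0.35, 0.1995]
tool_rot: [-3.129, 0.275, 0.001]
contact_force: [-0.2, -0.4, -0.1]
opening: 0.0857
```

Run:
```python
from station import ctrl
from h import *
plan(ctrl.get_obs(),[(.5525,.351,.1),(.5525,.351,.014)],-10)
```

```text
t 2.58 pos [0.5521 0.35   0.1995] F [-0.2 -0.4 -0.1] open 0.0857
turn [-0.03  0.05 -0.05]
(0.5525, 0.351, 0.1) [ 0.03 -0.1   9.95]
(0.5525, 0.351, 0.014) [ 0.04 -0.1  18.55]
```

play_rows:
  motion:
    - [[-1,0,-0.1,4,0,0,0],[-1,0,-0.1,8,0,0,0],[-1,0,-0.1,11,0,0,0],[-1,0,-0.1,14,0,0,0],[-1,0,-0.1,16.5,0,0,0],[-1,0,-0.1,18.5,0,0,0],[-1,0,-0.1,18.5,0,0,0],[-1,0,-0.1,18.5,0,0,0],[1,0,-0.1,18.5,0,0,0],[1,0,-0.1,18.5,0,0,0],[1,0,-0.1,18.5,0,0,0],[1,0,-0.1,18.5,0,0,0],[1,0,-0.1,18.5,0,0,0],[1,0,-0.1,18.5,0,0,0],[1,0,-0.1,18.5,0,0,0],[1,0,-0.1,18.5,0,0,0]]
  newtons: 30

```text
t: 4.58
tool_pos: [0.5528, 0.3515, 0.0158]
tool_rot: [-3.128, 0.275, -0.001]
contact_force: [-1.3, -0.8, 5.4]
opening: 0.0488
```

Run:
```python
from station import ctrl
from h import *
import cv2
o=ctrl.get_obs()
plan(o,[(.5525,.351,.15),(.611,.008,.16)],-10)
a=ctrl.get_image("scene")["color"][170:330,150:350,::-1]
b=ctrl.get_image("top")["color"][100:260,150:350,::-1]
cv2.imwrite("pics/g.png",cv2.resize(np.hstack([a,b]),None,fx=2,fy=2,interpolation=cv2.INTER_CUBIC))
```

```text
t 4.58 pos [0.5528 0.3515 0.0158] F [-1.3 -0.8  5.4] open 0.0488
turn [-0.09 -0.03 -0.04]
(0.5525, 0.351, 0.15) [ -0.02   0.04 -13.42]
(0.611, 0.008, 0.16) [ 11.72  32.79 -14.46]
```

View pics/g.png

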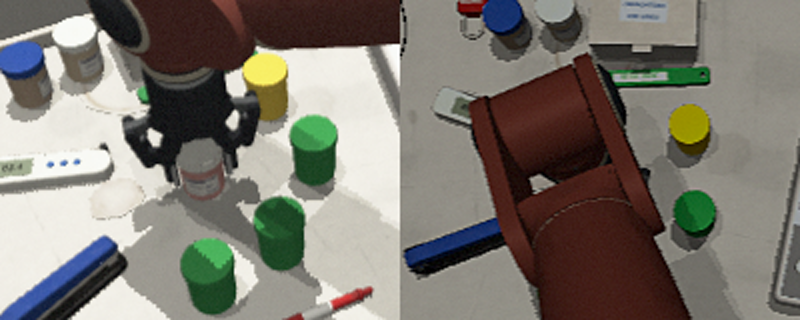

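The fingers are closed on the pot at scene crop (200,170). Opening is 48.8 mm. I'll lift and check.

play_rows:
  motion:
    - [[1,0,0,-0.5,0,0,0],[1,0,0,-2,0,0,0],[1,0,0,-5,0,0,0],[1,0,0,-8,0,0,0],[1,0,0,-11,0,0,0],[1,0,0,-13.5,0,0,0],[1,0,0,-13.5,0,0,0],[1,0,0,-13.5,0,0,0]]
  newtons: 30

```text
t: 5.68
tool_pos: [0.5522, 0.3511, 0.1499]
tool_rot: [-3.129, 0.275, 0.001]
contact_force: [0.4, -1.5, -0.7]
opening: 0.049
```

Run:
```python
from station import ctrl
from h import *
import cv2
o=ctrl.get_obs()
plan(o,[(.611,.008,.16),(.611,.008,.09)],-10)
a=ctrl.get_image("scene")["color"][130:290,150:350,::-1]
cv2.imwrite("pics/g2.png",cv2.resize(a,None,fx=3.5,fy=3.5,interpolation=cv2.INTER_CUBIC))
```

```text
t 5.67 pos [0.5522 0.3511 0.1499] F [ 0.4 -1.5 -0.7] open 0.049
turn [-0.04  0.03 -0.04]
(0.611, 0.008, 0.16) [11.77 32.75 -1.04]
(0.611, 0.008, 0.09) [11.77 32.76  5.96]
```

View pics/g2.png

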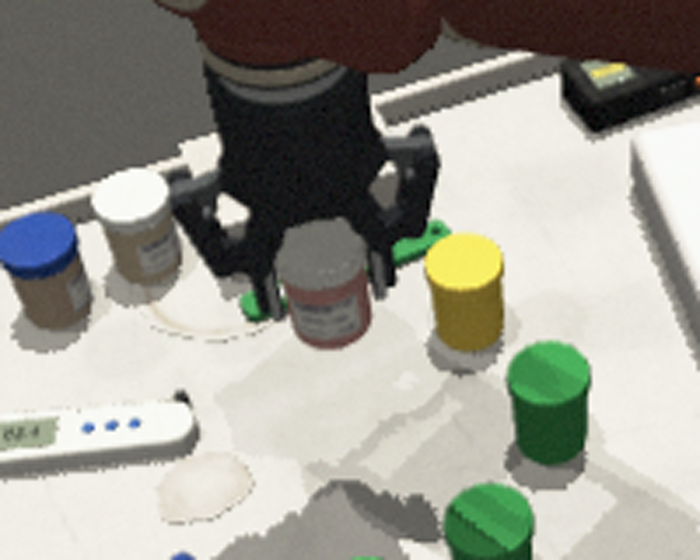

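The pot is lifted and hangs upright in the jaws (crop 325,285). Carrying it over the pan now.

play_rows:
  motion:
    - [[1,1,3,-0.5,0,0,0],[1,2,6,-1,0,0,0],[1,3.2,9,-1,0,0,0],[1,4.4,12.5,-1,0,0,0],[1,5.8,16,-1,0,0,0],[1,7.1,19.5,-1,0,0,0],[1,8.3,23,-1,0,0,0],[1,9.5,26,-1,0,0,0],[1,10.5,29,-1,0,0,0],[1,11.3,31.2,-1,0,0,0],[1,11.8,32.7,-1,0,0,0],[1,11.8,32.7,-1,0,0,0],[1,11.8,32.7,0.5,0,0,0],[1,11.8,32.7,2.5,0,0,0],[1,11.8,32.7,4.5,0,0,0],[1,11.8,32.7,5.5,0,0,0],[1,11.8,32.7,5.5,0,0,0],[1,11.8,32.7,5.5,0,0,0]]
  newtons: 30

```text
t: 7.98
tool_pos: [0.6115, 0.0083, 0.0947]
tool_rot: [-3.129, 0.275, 0.001]
contact_force: [-0.1, -0.1, -0.1]
opening: 0.0485
```

Run:
```python
from station import ctrl
from h import *
import cv2
o=ctrl.get_obs()
plan(o,[(.611,.008,.085),(.611,.008,.082)],-10)
a=ctrl.get_image("scene")["color"][100:260,300:460,::-1]
cv2.imwrite("pics/g3.png",cv2.resize(a,None,fx=3.7,fy=3.7,interpolation=cv2.INTER_CUBIC))
```

```text
t 7.97 pos [0.6115 0.0083 0.0947] F [-0.1 -0.1 -0.1] open 0.0485
turn [-0.    0.02 -0.04]
(0.611, 0.008, 0.085) [-0.05  0.04  0.97]
(0.611, 0.008, 0.082) [-0.05  0.04  1.27]
```

View pics/g3.png

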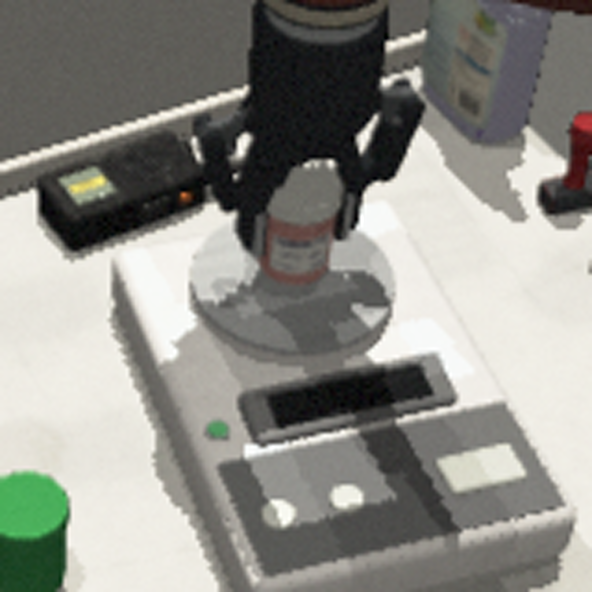

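The pot is upright over the pan's middle (crop 295,240; pan 292,285), about 1 cm above it. Lowering slowly to contact.

play_rows:
  motion:
    - [[1,0,0,0.4,0,0,0],[1,0,0,0.8,0,0,0],[1,0,0,1.0,0,0,0],[1,0,0,1.15,0,0,0],[1,0,0,1.25,0,0,0],[1,0,0,1.25,0,0,0]]

```text
t: 8.78
tool_pos: [0.6117, 0.0083, 0.0824]
tool_rot: [-3.129, 0.275, -0.0]
contact_force: [0.4, 0.2, 0.1]
opening: 0.0488
```

play_rows:
  motion:
    - [[1,0,0,0.1,0,0,0],[1,0,0,0.2,0,0,0],[1,0,0,0.2,0,0,0]]

```text
t: 9.15
tool_pos: [0.6124, 0.0081, 0.0819]
tool_rot: [3.129, -0.275, 0.002]
contact_force: [-1.8, 0.2, 6.1]
opening: 0.0488
```

Contact, 6 N. Opening the gripper.

play_rows:
  motion:
    - [[1,0,0,-0.05,0,0,0],[0.1,0,0,-0.05,0,0,0],[-0.2,0,0,-0.05,0,0,0],[-0.6,0,0,-0.05,0,0,0],[-1,0,0,-0.05,0,0,0],[-1,0,0,-0.05,0,0,0],[-1,0,0,-0.05,0,0,0],[-1,0,0,-0.05,0,0,0],[-1,0,0,-0.05,0,0,0]]

```text
t: 10.28
tool_pos: [0.6124, 0.0081, 0.0825]
tool_rot: [3.129, -0.275, 0.002]
contact_force: [0.2, -0.2, -0.1]
opening: 0.0857
```

Run:
```python
from station import ctrl
from h import *
import cv2
o=ctrl.get_obs()
plan(o,[(.611,.008,.19)],-10)
a=ctrl.get_image("scene")["color"][100:260,300:460,::-1]
cv2.imwrite("pics/g4.png",cv2.resize(a,None,fx=3.7,fy=3.7,interpolation=cv2.INTER_CUBIC))
```

```text
t 10.28 pos [0.6124 0.0081 0.0825] F [ 0.2 -0.2 -0.1] open 0.0857
turn [-0.   -0.08 -0.04]
(0.611, 0.008, 0.19) [ -0.12   0.04 -10.75]
```

View pics/g4.png

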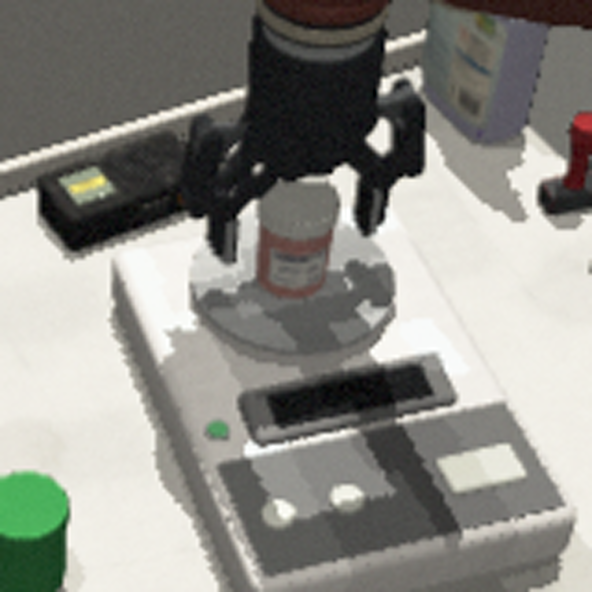

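The pot stands upright on the pan and the fingers are clear of it. Raising straight up.

play_rows:
  motion:
    - [[-1,0,0,-2,0,0,0],[-1,0,0,-4.5,0,0,0],[-1,0,0,-8,0,0,0],[-1,0,0,-12,0,0,0],[-1,0,0,-14,0,0,0],[-1,0,0,-14,0,0,0],[-1,0,0,-14,0,0,0]]

```text
t: 11.2
tool_pos: [0.6113, 0.0083, 0.2206]
tool_rot: [3.13, -0.275, -0.002]
contact_force: [-0.3, 0.4, 0.3]
opening: 0.0853
```

Run:
```python
from station import ctrl
from h import *
import cv2
o=ctrl.get_obs()
plan(o,[(.435,-.0168,.21),(.435,-.0168,.07)],-10)
a=ctrl.get_image("scene")["color"][100:260,300:460,::-1]
cv2.imwrite("pics/g5.png",cv2.resize(a,None,fx=3.7,fy=3.7,interpolation=cv2.INTER_CUBIC))
```

```text
t 11.2 pos [0.6113 0.0083 0.2206] F [-0.3  0.4  0.3] open 0.0853
turn [ 0.01  0.07 -0.04]
(0.435, -0.0168, 0.21) [-16.92   5.54   1.09]
(0.435, -0.0168, 0.07) [-16.9    5.54  15.09]
```

View pics/g5.png

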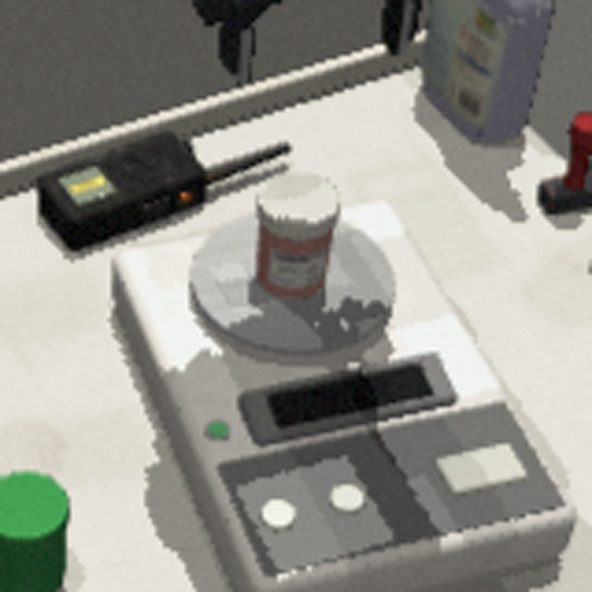

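play_rows:
  motion:
    - [[1,-3,1,0,0,0,0],[1,-6,2,0,0,0,0],[1,-9.5,3,0,0,0,0],[1,-13,4.3,0,0,0,0],[1,-16,5.3,1,0,0,0],[1,-16.9,5.5,3,0,0,0],[1,-16.9,5.5,6,0,0,0],[1,-16.9,5.5,9,0,0,0],[1,-16.9,5.5,12,0,0,0],[1,-16.9,5.5,14.5,0,0,0],[1,-16.9,5.5,14.6,0,0,0],[1,-16.9,5.5,14.6,0,0,0]]
  newtons: 30

```text
t: 12.75
tool_pos: [0.4347, -0.0164, 0.0745]
tool_rot: [-3.129, 0.275, 0.004]
contact_force: [0.3, -1.5, 0.6]
opening: 0.0004
```

Run:
```python
from station import ctrl
from h import *
import cv2
o=ctrl.get_obs()
plan(o,[(.435,-.0168,.055)],-10)
s=ctrl.get_image("scene");print("lid",ray(s,(380.4,153.2),.132))
a=s["color"][120:280,320:480,::-1]
cv2.imwrite("pics/g6.png",cv2.resize(a,None,fx=3.7,fy=3.7,interpolation=cv2.INTER_CUBIC))
```

```text
t 12.75 pos [ 0.4347 -0.0164  0.0745] F [ 0.3 -1.5  0.6] open 0.0004
turn [ 0.01  0.16 -0.04]
(0.435, -0.0168, 0.055) [0.05 0.04 1.95]
lid [0.61347785 0.00839745 0.132     ]
```

View pics/g6.png

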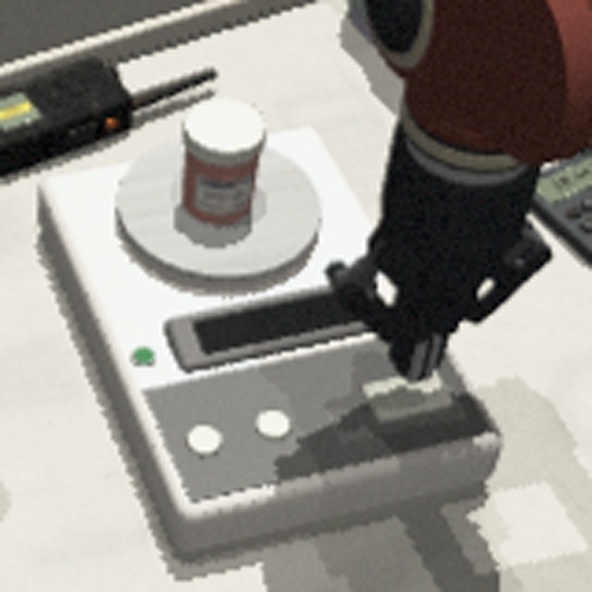

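The pot stands within 3 mm of the pan's centre, and the shut fingers are above the tare key. Pressing in small steps.

play_rows:
  motion:
    - [[1,0.05,0.04,0.8,0,0,0],[1,0.05,0.04,1.4,0,0,0],[1,0.05,0.04,1.75,0,0,0],[1,0.05,0.04,1.9,0,0,0],[1,0.05,0.04,2.0,0,0,0],[1,0.05,0.04,2.0,0,0,0]]

```text
t: 13.55
tool_pos: [0.4357, -0.017, 0.0552]
tool_rot: [3.129, -0.275, -0.002]
contact_force: [0.5, 0.1, -0.0]
opening: 0.0001
```

play_rows:
  motion:
    - [[1,0,0,0.1,0,0,0],[1,0,0,0.2,0,0,0],[1,0,0,0.2,0,0,0]]

```text
t: 13.92
tool_pos: [0.4359, -0.017, 0.054]
tool_rot: [3.129, -0.275, -0.002]
contact_force: [-2.4, 0.3, 6.7]
opening: 0.0002
```

play_rows:
  motion:
    - [[1,0,0,0.13,0,0,0],[1,0,0,0.13,0,0,0],[1,0,0,0.13,0,0,0],[1,0,0,0.13,0,0,0],[1,0,0,0.13,0,0,0]]

```text
t: 14.55
tool_pos: [0.4359, -0.017, 0.0535]
tool_rot: [3.129, -0.274, -0.003]
contact_force: [-4.4, 1.0, 6.8]
opening: 0.0002
```

It held about 6.8 N for more than 0.6 s. Lifting off.

play_rows:
  motion:
    - [[1,0,0,-0.5,0,0,0],[1,0,0,-2,0,0,0],[1,0,0,-5,0,0,0],[1,0,0,-10,0,0,0],[1,0,0,-14,0,0,0],[1,0,0,-14,0,0,0],[1,0,0,-14,0,0,0],[1,0,0,-14,0,0,0]]

```text
t: 15.55
tool_pos: [0.4352, -0.0168, 0.1918]
tool_rot: [-3.129, 0.275, 0.008]
contact_force: [0.1, -0.1, -0.2]
opening: -0.0002
```

Run:
```python
from station import ctrl
from h import *
import cv2
o=ctrl.get_obs()
plan(o,[])
s=ctrl.get_image("scene")
a=s["color"][120:280,320:480,::-1]
cv2.imwrite("pics/g7.png",cv2.resize(a,None,fx=3.7,fy=3.7,interpolation=cv2.INTER_CUBIC))
```

```text
t 15.55 pos [ 0.4352 -0.0168  0.1918] F [ 0.1 -0.1 -0.2] open -0.0002
```

View pics/g7.png

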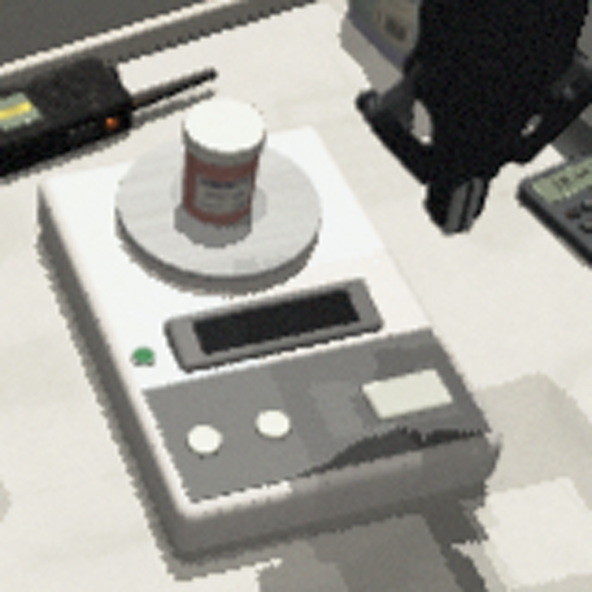

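The pot is unmoved and upright on the pan (crop 222,160), and the gripper is clear of the released key. Handing in.

```bash
python3 -c "
from station import ctrl
print(ctrl.finish_job())"
```

```text
the job is handed in; nothing more can be done
None
```

I stood the pot on the scale's pan, let go of it, tared the scale, and handed the job in at about 15.6 s. The hand-in gave no verdict.

- **Pot:** after release it stood upright, about 3 mm from the pan's centre as measured in the scene camera. It looked the same in the last picture, after the key press.
- **Tare key:** I pressed it with the gripper shut. The wrist force read 6.7 to 6.8 N upward at the two readings taken about 0.6 s apart, and the key went down about 1.5 mm. There was also up to 4.4 N sideways, probably friction. Nothing in the picture confirmed the tare, because the display showed no reading.
- **After lifting off:** the force was back to about zero, with the gripper 14 cm above the key. I went nowhere near the two round keys.

No check failed or disagreed. The two cameras' positions matched to about 1 mm.

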